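# Shut the gasket case and clip its end plates together

### The job

The flat gasket case on the shelf has been left with its tray part-way out. Slide the tray fully home so that its upright end plate meets the case's upright end plate, then squeeze the sprung clip off its stand, without dropping it, and clip it upright and fully down over the middle of the two plates' top edges, square to them, so that it pinches both plates together. Leave the other hardware where it is.

Things in the scene. Friction and masses are not known exactly. Their poses are not given: they have to be found in the camera images.
- case: Flat aluminium gasket case fixed to the shelf, 24 mm high, 90 mm wide. Origin: on the shelf under the middle of its mouth; +x points into the case, z up. Bed 8 mm thick from x -100 to +130 mm; sleeve x 0 to 131, inside 62 mm wide, z 8 to 20 mm. Upright steel end plate over the mouth: x 0 to 4 mm, y -35 to +35, top edge at z 75 mm, bare on both sides above z 24 mm.
- case_edge (a point): Middle of the top edge of the closed double end plate: 75 mm above the case's origin; axes as the case's. With the tray home the double plate is 8 mm thick, 4 mm to either side in x, and 70 mm wide in y.
- tray: Loose tray on the case's bed, 0.3 kg: blade 115 x 60 x 10 mm along +x in the sleeve, with flat copper gaskets; at its outer end an upright steel plate, x -4 to 0 mm, 70 mm wide, 67 mm high. Origin: underside, mid-width, inner face of that plate. Axes as the case's. Starts at case x -70 to -45 mm, z 8 mm; home is case x 0: the end plates touch, top edges level.
- clip: Sprung clip like a large clothes peg, 0.14 kg, 104 mm tall: steel jaws down, two flat black rubber handles up. Origin: middle of its pivot (along its y); opens along its x, either way round alike. A bridge between the jaws, 14 x 26 mm, underside 10 mm below the origin, rests on the plate's edge when fully down. Jaws 30 mm wide, to 46 mm below the origin, pads 26 to 46 mm below.
- clip_grip (a point): Point midway between the clip's handles, 48 mm above its origin; axes as the clip's. Handles 24 mm wide (y), 15 to 58 mm above the origin. On an 8 mm plate they flare, 59 mm over their tops; squeezed along x to 30 mm (about 8 N) their outer faces are parallel and the jaws fully open: gap 21 mm at the pads' upper ends, 31 mm at the tips.
- stand: Clip stand fixed to the shelf: maple block 90 x 90 x 30 mm with an upright steel plate 8 mm thick (x), 60 mm wide (y), top edge at z 85 mm. Origin: centre of the block's underside. The clip starts fully down on this plate, within 10 mm of its middle, its x along the stand's x.
- jaw_a (a joint): Opening angle of one jaw of the clip (the other mirrors it): 0 when closed on an 8 mm thickness, -0.08 when shut on nothing, 0.26 rad fully open.
- clamp_ring: Bystander: ribbed aluminium clamp ring, 116 mm across, 34 mm high, lying flat. Origin: centre of its underside.
- bolt_a: Bystander: polished steel hex bolt standing on its head, 86 mm tall, head 32 mm across. Origin: centre of the head's underside.
- bolt_b: Bystander: a second bolt like bolt_a.
- wrench: Bystander: steel open-end wrench 150 mm long lying flat. Origin: about its middle, on the shelf.
- solvent_bottle: Bystander: white plastic bottle 60 mm across, 120 mm tall. Origin: centre of its underside.
- blank_flange: Bystander: steel blank flange disc 90 mm across, 18 mm thick, lying flat. Origin: centre of its underside.
Not all that is in view belongs to the job. Leave any pink or yellow look-alike of the case alone. What is shaped like the clip but yellow is not meant.

How it is judged:
On the way, in this order (a step that is already met when the one before it is completed fails the run):
1. the tray is fully home in the case (end plates within 3 mm) (x of tray in the frame of case between -0.003 and 0.003 m), for 0.2 s.
2. the clip has been squeezed open and lifted clear of its stand (distance between clip and stand above 0.14 m and value of joint jaw_a above 0.08 rad), for 0.1 s.
At the end, for the whole second after the job is handed in: Tray home (plates within 3 mm); released clip at rest astride both plates: 4 mm from their joint, 15 mm from mid-width, 10 mm from fully down, within 0.15 rad upright and 0.17 rad square, jaws pressing tray and case over 1.5 N each and not held wide. Other hardware moved under 20 mm (all of step 1 and x of clip in the frame of case between -0.004 and 0.004 m and y of clip in the frame of case between -0.015 and 0.015 m and z of clip in the frame of case between 0.08 and 0.095 m and angle between clip's own z axis and vertical below 0.15 rad and angle between the x axis of clip and the x axis of case, either way round below 0.17 rad and contact force between clip and tray above 1.5 N and contact force between clip and case above 1.5 N and value of joint jaw_a below 0.08 rad and linear speed of clip below 0.01 m/s and distance of each of clamp_ring, bolt_a, bolt_b, wrench, solvent_bottle, blank_flange from where it was at the start of the episode below 0.02 m); the robot touches nothing.
It fails at once if the clip is dropped on the shelf (height (world z) of clip below 0.055 m).
It fails at once if other hardware is knocked out of place or over (distance of any of clamp_ring, bolt_a, bolt_b, wrench, solvent_bottle, blank_flange from where it was at the start of the episode above 0.03 m or angle between any of clamp_ring, bolt_a, bolt_b, wrench, solvent_bottle, blank_flange's own z axis and vertical above 0.5 rad).
It also fails if it takes over 56 s, if anything falls off the work surface, if the arm or the gripper's body presses on something with over 40 N, if the wrist force passes 120 N, or if a joint passes its speed limit or range.

### The arm

A 6-joint arm with a two-finger parallel gripper is mounted at the origin on the work surface. World frame = base frame: x ahead of the robot, y to its left, z up, the work surface at z = 0. Lengths are in m, angles in rad, forces in N, time in s.
With the tool pointing down it reaches from about 0.3 to 0.875 m from the base axis. Payload 6.4 kg.
Tool frame: the origin (TCP) lies between the finger pads; the fingertips stand 19 mm ahead of it and the grasp point (between the pads) is the TCP; z points along the fingers, y is the line along which they close (so a half turn about z gives the same grasp; the last joint's range is limited). The gripper opens to 85 mm and grips with 20 to 120 N. Pads are 22 mm wide; open, the fingers measure 114 mm over their backs; the gripper's body (76 mm by 85 mm) begins 54 mm behind the grasp point. The pads swing forward as they close: fully open they stand 13 mm farther back than shut.
Start: joints at [1.041, 0.181, 1.607, -0, 1.354, -0.206], TCP at [0.183, 0.545, 0.25] pointing down, gripper open.
Joint ranges: [-2.99, 2.99], [-0.89, 2.07], [0.3, 2.58], [-1.14, 4.28], [0, 2.63], [-3.12, 3.12]. Speed limits (rad/s): [2.57, 2.57, 3.01, 3.14, 3.14, 3.14].

### API

Orientations are given as a rotation vector (axis times angle).
In Python, from workcell import bot gives the robot as it stands. The module is installed in compiled form; this text tells all that it offers.
- The arm moves only by the tool jog_arm, never from a script. Its argument "moves" is a list of rows, each an object of numbers: "wx", "wy", "wz": the turn, a rotation vector about the tool's x, y, z in units of 8 degrees (1.0 is 8 degrees); "x", "y", "z": the shift along the tool's x, y, z in units of 40 mm (1.0 is 40 mm); "hand": the finger opening in mm, from 0 to 85.4. In form: [{"wx": .., "wy": .., "wz": .., "x": .., "y": .., "z": .., "hand": ..}, ...]. A call has 1 to 10 rows; each row is the pose to reach, as a shift and turn from the pose commanded when the call began, along the tool's axes at that moment; what a row does not reach only later rows make up. A row lasts 1/10 s, in which the tool goes at most 50 mm and 8.59 degrees, less where a joint would pass 70% of its speed; a pose out of reach is approached as far as the arm can. A call with a gripper value outside its range is refused whole. The fingers move at their own pace and stop on an object; "squeeze" is the grip in N (left out, the last holds). Time passes only in rows, so rows that repeat a pose let the fingers close. It gives the time, the measured TCP pose, the force, the opening and the grip force at its end, in the units of the state.
- bot.state(): the state, without advancing time (a new reading comes with each control period).
- bot.grab_frame(name): name is "scene" or "top" or "wrist"; returns a dict with "pixels" (384x512x3 uint8, blue, green, red), "fx", "fy", "cx", "cy" (pixels), "R" (3x3) and "t" (3): a world point X has camera coordinates R X + t. Camera axes: x right, y down, z forward; pixel columns grow to the right and rows downward; lengths in m; the calibration is good to about 2 mm. A picture is of the moment at which its call begins. There is no depth.
- bot.sign_off(): hands the job in; it is judged then, once.
The state is a dict: "t": time; "joints": joint angles; "qvel": joint speeds; "tau": joint torques, N m; "eef_pos": TCP position; "eef_rot": TCP orientation; "force": force on the tool from outside, world axes, zero at the start; "torque": the same for the moment, N m; "width": opening from 0.0 (shut) to 1.0 (fully open); "grasp_force": force on a finger pad.
Only numpy, scipy, OpenCV 4.12 (cv2) and the standard library are available. Lean on these libraries where they do the work, as an engineer would, in place of code of your own. Each camera call takes 0.05 s, during which the arm holds its last target. There are 200 camera calls.

## Working session

There is one attempt and no reset: what is moved stays moved. The work goes in short steps, Python scripts to look and compute and a tool call to move; the robot and the scene stay as the last step left them, time stands still between calls to the robot, and variables do not carry over. Pictures are saved under pics/ and viewed, at most 12 in all, crops included, and the job is handed in when it is done.

Besides the shell and the picture viewer there is one more tool, called as name(argument=value, ...) on one line, values as JSON. jog_arm: Moves the arm, as the interface text tells. Its arguments: {"type":"object","properties":{"moves":{"type":"array"},"squeeze":{"type":"number"}},"required":["moves"]}

```bash
mkdir -p pics
cat > h.py <<'E'
import numpy as np, cv2, pickle
from scipy.spatial.transform import Rotation as Ro
from workcell import bot
def grab(n,tag):
    f=bot.grab_frame(n); f['pixels']=np.ascontiguousarray(f['pixels']); f['R']=np.array(f['R']).reshape(3,3); f['t']=np.array(f['t'])
    cv2.imwrite(f'pics/{tag}.png',f['pixels']); pickle.dump(f,open(f'{tag}.pkl','wb')); return f
def load(tag): return pickle.load(open(f'{tag}.pkl','rb'))
def ray(f,p):
    d=np.array([(p[0]-f['cx'])/f['fx'],(p[1]-f['cy'])/f['fy'],1.]); return -f['R'].T@f['t'], f['R'].T@d
def onz(f,p,z):
    o,d=ray(f,p); return o+d*(z-o[2])/d[2]
def proj(f,X):
    c=f['R']@np.asarray(X,float)+f['t']; return np.array([f['fx']*c[0]/c[2]+f['cx'],f['fy']*c[1]/c[2]+f['cy']])
def tri(f,p,g,q):
    A=[];b=[]
    for F,P in((f,p),(g,q)):
        o,d=ray(F,P); d=d/np.linalg.norm(d); M=np.eye(3)-np.outer(d,d); A.append(M); b.append(M@o)
    return np.linalg.lstsq(np.vstack(A),np.hstack(b),rcond=None)[0]
def rows(target,Rt=None):
    "shift in tool axes/40mm and turn /8deg to reach target"
    s=bot.state(); R=Ro.from_rotvec(s['eef_rot'])
    d=R.inv().apply(np.array(target)-s['eef_pos'])/0.04
    w=np.zeros(3) if Rt is None else np.degrees((R.inv()*Rt).as_rotvec())/8
    return d.round(3),w.round(3)
E
python3 - <<'E'
from h import *
a=grab('scene','s0');b=grab('top','t0')
cv2.imwrite('pics/both0.png',cv2.resize(np.vstack([a['pixels'],b['pixels']]),None,fx=.78,fy=.78))
for f in(a,b): print((-f['R'].T@f['t']).round(3),f['R'].round(2).tolist(),f['fx'])
s=bot.state();print(s)
E
```

```text
[1.194 0.622 0.71 ] [[-0.62, 0.78, 0.0], [0.42, 0.34, -0.84], [-0.66, -0.52, -0.54]] 386.4764098244254
[0.345 0.04  1.475] [[-0.02, -1.0, 0.0], [-1.0, 0.02, -0.08], [0.08, -0.0, -1.0]] 412.55913999060033
{'t': 0.1, 'joints': array([ 1.04068516e+00,  1.81477456e-01,  1.60787416e+00,  2.71738730e-06,
        1.35378096e+00, -2.06336773e-01]), 'qvel': array([ 0.00059463, -0.00090851,  0.00052924,  0.00017338,  0.00229921,
        0.00114571]), 'tau': array([ 1.60246327e-04, -4.45878625e+01, -3.52236986e+01, -4.38589550e-04,
        4.00148609e-03,  3.51964900e-05]), 'eef_pos': array([0.1827072 , 0.54473033, 0.24948454]), 'eef_rot': array([-5.06276131e-01, -3.09996544e+00,  2.25486105e-03]), 'force': array([-0.02397454,  0.69907762, -0.14226537]), 'torque': array([ 0.02275341,  0.04658291, -0.02188286]), 'grasp_force': 0.0, 'width': 1.0020108456918857}
```

View pics/s0.png

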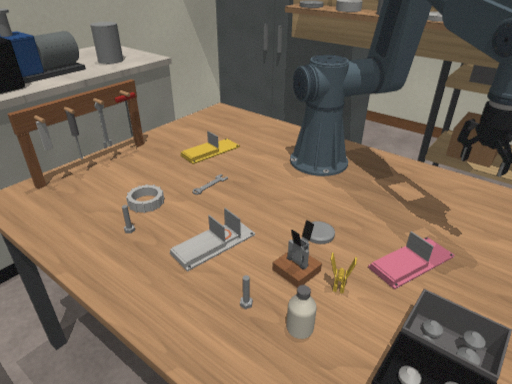

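View pics/t0.png

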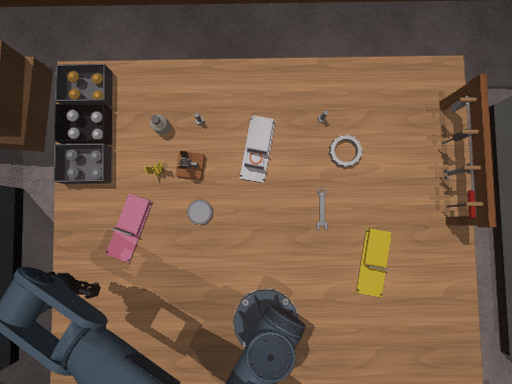

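Scene picture: the silver case is at scene (213,240) / top (258,148). Its look-alikes are pink at (411,260)/(128,228) and yellow at (210,150)/(375,262). The grey and black clip on the maple stand is at (300,245)/(190,162), and its yellow look-alike is at (342,272)/(155,170). I choose the silver case and the grey/black clip, and check both in a close crop.

Run:
```python
from h import *
a=load('s0')['pixels'];b=load('t0')['pixels']
# scene crop cols165-335 rows 205-290 x4.7 ; top crop cols 170-290 rows 110-190
A=cv2.resize(a[205:290,165:335],(800,400),interpolation=cv2.INTER_CUBIC)
B=cv2.resize(b[110:190,170:290],(300,200),interpolation=cv2.INTER_CUBIC)
B1=cv2.resize(b[112:187,235:285],(133*2,200),interpolation=cv2.INTER_CUBIC)
B1=cv2.resize(b[112:187,235:280],(0,0),fx=2.66,fy=2.66,interpolation=cv2.INTER_CUBIC)
B2=cv2.resize(b[145:185,170:210],(200,200),interpolation=cv2.INTER_CUBIC)
img=np.zeros((600,800,3),np.uint8);img[:400]=A
img[400:400+min(200,B1.shape[0]),:B1.shape[1]]=B1[:200];img[400:,200:400]=B2
cv2.imwrite('pics/c0.png',img)
```

```text
(no output)
```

View pics/c0.png

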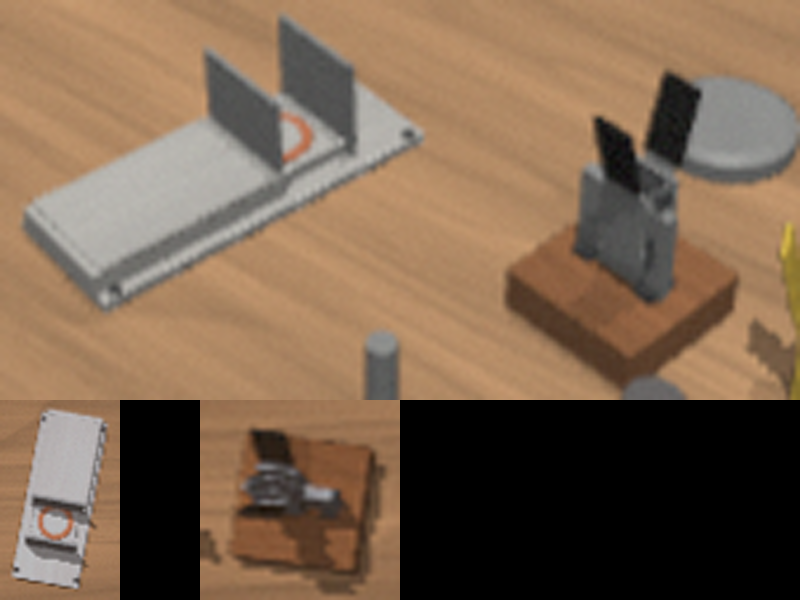

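The crop confirms the choice. The silver case has its bare plate at scene (209–225, 216–225), and the tray plate stands out by the copper ring at (225–240, 208–220). The grey clip with black handles sits on the maple stand. Now I measure.

Run:
```python
from h import *
a=load('s0');b=load('t0')
S=lambda u,v:(165+(u+.5)/4.706-.5,205+(v+.5)/4.706-.5)
T=lambda u,v:(235+u/2.66,112+v/2.66)
P=lambda n,X:print(n,X.round(4))
c=[onz(a,S(*p),.075) for p in[(205,50),(282,95),(280,15),(355,70)]]
for n,x in zip(['case L','case R','tray L','tray R'],c):P(n,x)
print('widths',np.linalg.norm(c[0]-c[1]),np.linalg.norm(c[2]-c[3]))
for n,p,z in[('bed far L',(42,8),.024),('bed far R',(106,15),.024),('bed near L',(15,178),.008),('bed near R',(80,188),.008)]:P(n,onz(b,T(*p),z))
for n,p,z in[('s bed farR',(25,210),.024),('s near',(420,132),.008),('s farL',(105,305),0.0)]:P(n,onz(a,S(*p),z))
# bed outline in top view by mask
hsv=cv2.cvtColor(b['pixels'],cv2.COLOR_BGR2HSV)
m=cv2.inRange(hsv,(0,0,130),(180,50,255)); m[:,:236]=0;m[:,284:]=0;m[:112]=0;m[190:]=0
m=cv2.morphologyEx(m,cv2.MORPH_CLOSE,np.ones((9,9)))
k=max(cv2.findContours(m,0,2)[0],key=cv2.contourArea);r=cv2.minAreaRect(k);print(r)
for p in cv2.boxPoints(r):print(p,onz(b,p,.012).round(4))
# clip handle tops in scene, stand block
for n,p,z in[('hL',(597,117),.133),('hL2',(612,125),.133),('hR',(668,72),.133),('hR2',(700,90),.133)]:P(n,onz(a,S(*p),z))
for n,p in[('blk l',(507,275)),('blk front',(628,362)),('blk r',(738,280)),('blk back',(620,225))]:P(n,onz(a,S(*p),.03))
Tb=lambda u,v:(170+u/5,145+v/5)
for n,p in[('TL',(48,33)),('TR',(175,45)),('BR',(160,172)),('BL',(33,155))]:P(n,onz(b,Tb(*p),.03))
for n,p in[('hA',(70,35)),('hB',(67,110))]:P(n,onz(b,Tb(*p),.133))
```

```text
case L [ 0.5943 -0.0104  0.075 ]
case R [0.5981 0.0538 0.075 ]
tray L [5.403e-01 1.000e-04 7.500e-02]
tray R [0.5542 0.071  0.075 ]
widths 0.06432500052976427 0.07225934342291906
bed far L [0.7295 0.0402 0.024 ]
bed far R [ 0.7185 -0.0458  0.024 ]
bed near L [0.5018 0.0803 0.008 ]
bed near R [ 0.4868 -0.0068  0.008 ]
s bed farR [ 0.7195 -0.0344  0.024 ]
s near [0.5101 0.0844 0.008 ]
s farL [0.7279 0.0364 0.    ]
((257.18402099609375, 148.48800659179688), (25.401731491088867, 64.39875793457031), 10.304847717285156)
[238.92802 177.896  ] [0.5051 0.0862 0.012 ]
[250.44803 114.536  ] [0.7344 0.0414 0.012 ]
[275.44    119.08002] [ 0.7163 -0.0485  0.012 ]
[263.92 182.44] [ 0.4874 -0.0025  0.012 ]
hL [0.5663 0.2429 0.133 ]
hL2 [0.5669 0.2524 0.133 ]
hR [0.5113 0.251  0.133 ]
hR2 [0.5142 0.2722 0.133 ]
blk l [0.5976 0.2129 0.03  ]
blk front [0.6105 0.2981 0.03  ]
blk r [0.5237 0.3117 0.03  ]
blk back [0.5264 0.2385 0.03  ]
TL [0.6003 0.2942 0.03  ]
TR [0.5902 0.2044 0.03  ]
BR [0.5001 0.2157 0.03  ]
BL [0.5136 0.305  0.03  ]
hA [0.5805 0.2616 0.133 ]
hB [0.5309 0.2637 0.133 ]
```

```bash
cat >> h.py <<'E'
def down(yaw):
    "tool z down, tool y at world angle yaw"
    y=np.array([np.cos(yaw),np.sin(yaw),0]);z=np.array([0,0,-1.]);return Ro.from_matrix(np.c_[np.cross(y,z),y,z])
E
python3 - <<'E'
from h import *
print(rows([.575,.027,.22],down(-.185)))
E
```

```text
(array([-13.416,  -9.149,   0.747]), array([-1.1000e-02,  6.0000e-03,  1.0256e+01]))
```

jog_arm(moves=[{"x": -13.42,"y": -9.15,"z": 0.75,"wz": 10.25,"hand": 85},{"x": -13.42,"y": -9.15,"z": 0.75,"wz": 10.25,"hand": 85},{"x": -13.42,"y": -9.15,"z": 0.75,"wz": 10.25,"hand": 85},{"x": -13.42,"y": -9.15,"z": 0.75,"wz": 10.25,"hand": 85},{"x": -13.42,"y": -9.15,"z": 0.75,"wz": 10.25,"hand": 85},{"x": -13.42,"y": -9.15,"z": 0.75,"wz": 10.25,"hand": 85},{"x": -13.42,"y": -9.15,"z": 0.75,"wz": 10.25,"hand": 85},{"x": -13.42,"y": -9.15,"z": 0.75,"wz": 10.25,"hand": 85},{"x": -13.42,"y": -9.15,"z": 0.75,"wz": 10.25,"hand": 85},{"x": -13.42,"y": -9.15,"z": 0.75,"wz": 10.25,"hand": 85}])

```text
invalid input at $.moves[0]: expected keys wx, wy, wz, x, y, z, hand
```

jog_arm(moves=[{"hand": 85}])

```text
invalid input at $.moves[0]: expected keys wx, wy, wz, x, y, z, hand
```

Run:
```python
from h import *
print(rows([.575,.027,.22],down(-.185)))
```

```text
(array([-13.416,  -9.149,   0.747]), array([-1.1000e-02,  6.0000e-03,  1.0256e+01]))
```

jog_arm(moves=[{"wx": 0,"wy": 0,"x": -13.42,"y": -9.15,"z": 0.75,"wz": 10.25,"hand": 85},{"wx": 0,"wy": 0,"x": -13.42,"y": -9.15,"z": 0.75,"wz": 10.25,"hand": 85},{"wx": 0,"wy": 0,"x": -13.42,"y": -9.15,"z": 0.75,"wz": 10.25,"hand": 85},{"wx": 0,"wy": 0,"x": -13.42,"y": -9.15,"z": 0.75,"wz": 10.25,"hand": 85},{"wx": 0,"wy": 0,"x": -13.42,"y": -9.15,"z": 0.75,"wz": 10.25,"hand": 85},{"wx": 0,"wy": 0,"x": -13.42,"y": -9.15,"z": 0.75,"wz": 10.25,"hand": 85},{"wx": 0,"wy": 0,"x": -13.42,"y": -9.15,"z": 0.75,"wz": 10.25,"hand": 85},{"wx": 0,"wy": 0,"x": -13.42,"y": -9.15,"z": 0.75,"wz": 10.25,"hand": 85},{"wx": 0,"wy": 0,"x": -13.42,"y": -9.15,"z": 0.75,"wz": 10.25,"hand": 85},{"wx": 0,"wy": 0,"x": -13.42,"y": -9.15,"z": 0.75,"wz": 10.25,"hand": 85}])

```text
t: 1.1
eef_pos: [0.4853, 0.1452, 0.227]
eef_rot: [-2.422, -2.001, 0.0]
force: [0.1, 0.9, -0.4]
width: 0.992
grasp_force: 0.0
```

Run:
```python
from h import *
print(rows([.575,.027,.22],down(-.185)),bot.state()['t'],bot.state()['eef_pos'])
```

```text
(array([-2.479,  2.759,  0.173]), array([-0.002, -0.001, -0.033])) 1.1 [0.48532704 0.14520572 0.22695566]
```

jog_arm(moves=[{"wx": 0,"wy": 0,"wz": 0,"x": -2.48,"y": 2.76,"z": 0.17,"hand": 85},{"wx": 0,"wy": 0,"wz": 0,"x": -2.48,"y": 2.76,"z": 0.17,"hand": 85},{"wx": 0,"wy": 0,"wz": 0,"x": -2.48,"y": 2.76,"z": 0.17,"hand": 85},{"wx": 0,"wy": 0,"wz": 0,"x": -2.48,"y": 2.76,"z": 0.17,"hand": 85},{"wx": 0,"wy": 0,"wz": 0,"x": -2.48,"y": 2.76,"z": 0.17,"hand": 85}])

```text
t: 1.6
eef_pos: [0.5748, 0.0284, 0.2194]
eef_rot: [-2.417, -2.004, 0.002]
force: [-0.3, 0.6, 0.1]
width: 0.993
grasp_force: 0.0
```

Run:
```python
from h import *
f=grab('wrist','w1');print(bot.state()['eef_pos'],(-f['R'].T@f['t']).round(3),f['R'].round(2).tolist(),f['fx'])
```

```text
[0.57435805 0.02948305 0.21966461] [0.59  0.109 0.342] [[0.98, -0.19, -0.0], [-0.18, -0.93, 0.32], [-0.06, -0.31, -0.95]] 272.9623074482147
```

View pics/w1.png

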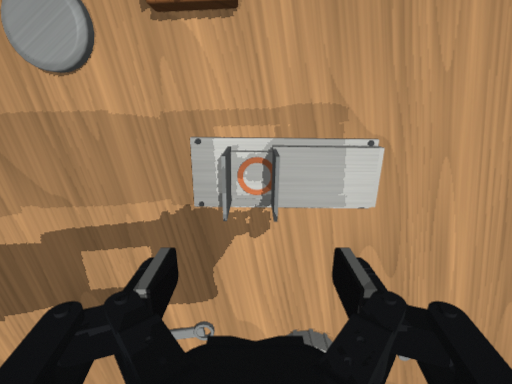

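The wrist view shows the bed corners at (191,138), (380,140) and (193,207). The tray plate's top edge runs along cols 225–230 and the case plate's along cols 275–278, down to row 218.

Run:
```python
from h import *
f=load('w1')
for n,p,z in[('bed -x+y',(191,138),.008),('bed -x-y',(193,207),.008),('slv +x+y',(384,148),.024),('slv+x-y',(376,208),.024),('bed+x+y',(380,139),.008),
  ('caseplate -y',(277,219),.075),('caseplate +y',(276,149),.075),('tray -y',(225,219),.075),('tray+y',(229,148),.075)]:print(n,onz(f,p,z).round(4))
yaw=-.185;c=np.array([np.cos(yaw),np.sin(yaw),0]);y=np.array([-c[1],c[0],0]);o=np.array([.596,.022,0])
for n,q in[('case plate x0',(0,-35,75)),('x0',(0,35,75)),('x4',(4,-35,75)),('x4',(4,35,75)),('bed',(-100,45,8)),('bed',(-100,-45,8)),('bed',(130,45,8))]:
  print(n,q,proj(f,o+c*q[0]/1e3+y*q[1]/1e3+[0,0,q[2]/1e3]).round(1))
```

```text
bed -x+y [0.5058 0.0845 0.008 ]
bed -x-y [ 0.4853 -0.0024  0.008 ]
slv +x+y [0.7271 0.0331 0.024 ]
slv+x-y [ 0.7144 -0.0405  0.024 ]
bed+x+y [0.7297 0.0411 0.008 ]
caseplate -y [ 0.5905 -0.0098  0.075 ]
caseplate +y [0.6015 0.0638 0.075 ]
tray -y [5.362e-01 4.000e-04 7.500e-02]
tray+y [0.5566 0.0733 0.075 ]
case plate x0 (0, -35, 75) [276.5 221.4]
x0 (0, 35, 75) [278.2 156.2]
x4 (4, -35, 75) [280.3 221.4]
x4 (4, 35, 75) [282.2 156.2]
bed (-100, 45, 8) [191.2 137.9]
bed (-100, -45, 8) [196.4 207.5]
bed (130, 45, 8) [382.  137.6]
```

Run:
```python
import cv2
i=cv2.imread('pics/w1.png')[130:225,180:390];cv2.imwrite('pics/w1c.png',cv2.resize(i,None,fx=3.8,fy=3.8,interpolation=cv2.INTER_CUBIC))
```

```text
(no output)
```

View pics/w1c.png

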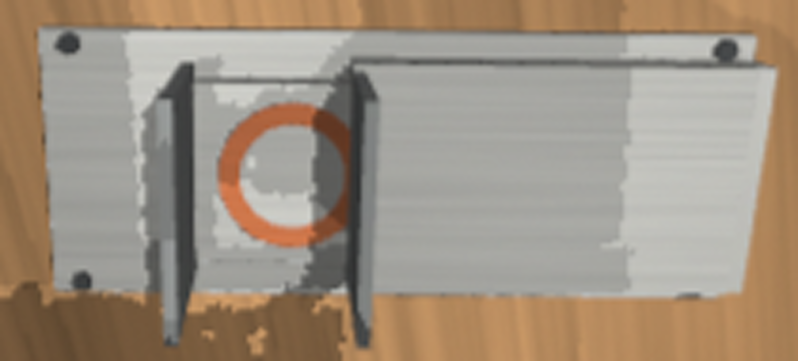

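The close-up gives the plate's top corners clearly: case (274.7,155.8), (279.7,155.8), (273.4,220.8), (277.4,220.8); tray outer edge (222,156), (222.4,220.8). I fit the pose from the corners cast onto known heights.

```bash
cat > fit.py <<'E'
from h import *
from scipy.optimize import least_squares
def fit(f,pairs,x0):
    W=[(onz(f,p,q[2]/1e3)[:2],np.array(q[:2])/1e3) for p,q in pairs]
    def r(v):
        c,s=np.cos(v[2]),np.sin(v[2]);M=np.array([[c,-s],[s,c]])
        return np.concatenate([M@q+v[:2]-w for w,q in W])
    o=least_squares(r,x0);return o.x.round(4),(o.fun*1e3).round(1)
E
python3 - <<'E'
from fit import *
f=load('w1');C=lambda u,v:(180+(u+.5)/3.8-.5,130+(v+.5)/3.8-.5)
v,r=fit(f,[(C(360,98),(0,35,75)),(C(379,98),(4,35,75)),(C(355,345),(0,-35,75)),(C(370,345),(4,-35,75)),(C(38,28),(-100,45,8)),(C(52,290),(-100,-45,8)),(C(757,37),(130,45,8))],[.596,.022,-.19])
print(v,r)
for p in[(160,98),(163,345),(178,345)]:
  d=onz(f,C(*p),.075)[:2]-v[:2];c,s=np.cos(v[2]),np.sin(v[2]);print((np.array([[c,s],[-s,c]])@d*1e3).round(1))
E
```

```text
[ 0.5928  0.0232 -0.1989] [ 0.8 -0.4 -0.1 -0.2 -0.2 -0.5 -0.4 -0.5 -0.8  1.1 -0.2 -0.2  0.9  0.7]
[-52.7  34.5]
[-53.7 -35.2]
[-49.5 -35.1]
```

```bash
cat >> h.py <<'E'
CO=np.array([.5928,.0232,0]);CY=-.1989
def case(x,y,z): c,s=np.cos(CY),np.sin(CY);return CO+np.array([c*x-s*y,s*x+c*y,z])/1e3
E
python3 - <<'E'
from h import *
print(rows(case(-20,0,100),down(CY)),rows(case(-20,0,55),down(CY)))
E
```

```text
(array([-0.064, -0.012,  2.992]), array([-0.014, -0.002,  0.1  ])) (array([-0.064, -0.01 ,  4.117]), array([-0.014, -0.002,  0.1  ]))
```

jog_arm(moves=[{"wx": 0,"wy": 0,"wz": 0.1,"x": -0.05,"y": 0,"z": 1.0,"hand": 85},{"wx": 0,"wy": 0,"wz": 0.1,"x": -0.06,"y": 0,"z": 2.0,"hand": 85},{"wx": 0,"wy": 0,"wz": 0.1,"x": -0.06,"y": 0,"z": 3.0,"hand": 85},{"wx": 0,"wy": 0,"wz": 0.1,"x": -0.06,"y": 0,"z": 3.6,"hand": 85},{"wx": 0,"wy": 0,"wz": 0.1,"x": -0.06,"y": 0,"z": 4.1,"hand": 85},{"wx": 0,"wy": 0,"wz": 0.1,"x": -0.06,"y": 0,"z": 4.1,"hand": 85},{"wx": 0,"wy": 0,"wz": 0.1,"x": -0.06,"y": 0,"z": 4.1,"hand": 85}])

```text
t: 2.35
eef_pos: [0.5741, 0.0282, 0.0569]
eef_rot: [-2.428, -1.993, 0.0]
force: [-0.0, -0.5, 0.2]
width: 0.998
grasp_force: 0.0
```

jog_arm(moves=[{"wx": 0,"wy": 0,"wz": 0,"x": 0,"y": 0.12,"z": 0,"hand": 85},{"wx": 0,"wy": 0,"wz": 0,"x": 0,"y": 0.25,"z": 0,"hand": 85},{"wx": 0,"wy": 0,"wz": 0,"x": 0,"y": 0.38,"z": 0,"hand": 85},{"wx": 0,"wy": 0,"wz": 0,"x": 0,"y": 0.5,"z": 0,"hand": 85},{"wx": 0,"wy": 0,"wz": 0,"x": 0,"y": 0.5,"z": 0,"hand": 70},{"wx": 0,"wy": 0,"wz": 0,"x": 0,"y": 0.5,"z": 0,"hand": 60}], squeeze=30)

```text
t: 2.95
eef_pos: [0.5941, 0.023, 0.0564]
eef_rot: [-2.43, -1.99, 0.0]
force: [-0.7, 0.1, 0.3]
width: 0.711
grasp_force: 0.8
```

Run:
```python
from h import *
f=grab('wrist','w2');s=bot.state();print(s['force'],s['width'],rows(case(0,0,55),down(CY)))
```

```text
[-1.24280473  0.86074917  0.60491839] 0.7030556728367346 (array([-0.001, -0.032,  0.032]), array([-0.002,  0.   ,  0.004]))
```

View pics/w2.png

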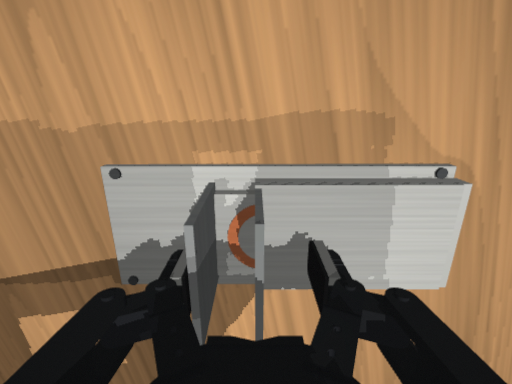

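The fingers straddle both plates: the left one touches the tray plate (188,260) and the right one is clear of the case plate (258,260). I close on them.

jog_arm(moves=[{"wx": 0,"wy": 0,"wz": 0,"x": 0,"y": 0,"z": 0,"hand": 45},{"wx": 0,"wy": 0,"wz": 0,"x": 0,"y": 0,"z": 0,"hand": 30},{"wx": 0,"wy": 0,"wz": 0,"x": 0,"y": 0,"z": 0,"hand": 20},{"wx": 0,"wy": 0,"wz": 0,"x": 0,"y": 0,"z": 0,"hand": 12},{"wx": 0,"wy": 0,"wz": 0,"x": 0,"y": 0,"z": 0,"hand": 4},{"wx": 0,"wy": 0,"wz": 0,"x": 0,"y": 0,"z": 0,"hand": 4},{"wx": 0,"wy": 0,"wz": 0,"x": 0,"y": 0,"z": 0,"hand": 4},{"wx": 0,"wy": 0,"wz": 0,"x": 0,"y": 0,"z": 0,"hand": 4},{"wx": 0,"wy": 0,"wz": 0,"x": 0,"y": 0,"z": 0,"hand": 4},{"wx": 0,"wy": 0,"wz": 0,"x": 0,"y": 0,"z": 0,"hand": 4}], squeeze=30)

```text
t: 4.0
eef_pos: [0.5941, 0.0231, 0.0564]
eef_rot: [-2.43, -1.991, 0.0]
force: [-2.8, 0.8, 3.0]
width: 0.088
grasp_force: 31.3
```

Run:
```python
from h import *
s=bot.state();print(s['force'],s['width'],s['grasp_force'],s['eef_pos'],rows(case(0,0,55),down(CY)))
```

```text
[-2.81661434  0.76363364  2.99019386] 0.08807871441455688 31.263278424739838 [0.59410975 0.02307709 0.05644332] (array([-0.003, -0.033,  0.036]), array([-0.001,  0.   ,  0.006]))
```

jog_arm(moves=[{"wx": 0,"wy": 0,"wz": 0,"x": 0,"y": 0,"z": 0,"hand": 30},{"wx": 0,"wy": 0,"wz": 0,"x": 0,"y": 0,"z": 0,"hand": 45},{"wx": 0,"wy": 0,"wz": 0,"x": 0,"y": 0,"z": 0,"hand": 60},{"wx": 0,"wy": 0,"wz": 0,"x": 0,"y": 0,"z": -1,"hand": 85},{"wx": 0,"wy": 0,"wz": 0,"x": 0,"y": 0,"z": -2,"hand": 85},{"wx": 0,"wy": 0,"wz": 0,"x": 0,"y": 0,"z": -3,"hand": 85},{"wx": 0,"wy": 0,"wz": 0,"x": 0,"y": 0,"z": -4,"hand": 85},{"wx": 0,"wy": 0,"wz": 0,"x": 0,"y": 0,"z": -5.5,"hand": 85},{"wx": 0,"wy": 0,"wz": 0,"x": 0,"y": 0,"z": -5.5,"hand": 85}])

```text
t: 4.9
eef_pos: [0.5973, 0.0227, 0.2839]
eef_rot: [2.423, 1.985, 0.012]
force: [1.1, 0.4, 0.5]
width: 0.992
grasp_force: 0.0
```

Run:
```python
from h import *
print(rows([.55,.25,.27],down(-.115)))
```

```text
(array([ 5.34 , -2.28 ,  0.323]), array([ 0.084, -0.   , -0.595]))
```

jog_arm(moves=[{"wx": 0.05,"wy": 0,"wz": -0.6,"x": 5.35,"y": -2.25,"z": 0.3,"hand": 85},{"wx": 0.05,"wy": 0,"wz": -0.6,"x": 5.35,"y": -2.25,"z": 0.3,"hand": 85},{"wx": 0.05,"wy": 0,"wz": -0.6,"x": 5.35,"y": -2.25,"z": 0.3,"hand": 85},{"wx": 0.05,"wy": 0,"wz": -0.6,"x": 5.35,"y": -2.25,"z": 0.3,"hand": 85},{"wx": 0.05,"wy": 0,"wz": -0.6,"x": 5.35,"y": -2.25,"z": 0.3,"hand": 85},{"wx": 0.05,"wy": 0,"wz": -0.6,"x": 5.35,"y": -2.25,"z": 0.3,"hand": 85},{"wx": 0.05,"wy": 0,"wz": -0.6,"x": 5.35,"y": -2.25,"z": 0.3,"hand": 85},{"wx": 0.05,"wy": 0,"wz": -0.6,"x": 5.35,"y": -2.25,"z": 0.3,"hand": 85}])

```text
t: 5.7
eef_pos: [0.5484, 0.2497, 0.2642]
eef_rot: [-2.342, -2.087, 0.008]
force: [-0.2, 0.3, 0.5]
width: 0.996
grasp_force: 0.0
```

Run:
```python
from h import *
f=grab('wrist','w3');s=bot.state();print(s['eef_pos'],rows([.55,.25,.27],down(-.115)))
i=f['pixels'];print(proj(f,[.55,.255,.04]),proj(f,[.55,.26,.143]))
cv2.imwrite('pics/w3.png',cv2.resize(i,(800,600),interpolation=cv2.INTER_CUBIC))
```

```text
[0.54853168 0.24940777 0.26429156] (array([ 0.019,  0.034, -0.143]), array([-0.049,  0.   , -0.006]))
[257.40041379 165.71453465] [256.97477687 184.50731038]
```

View pics/w3.png

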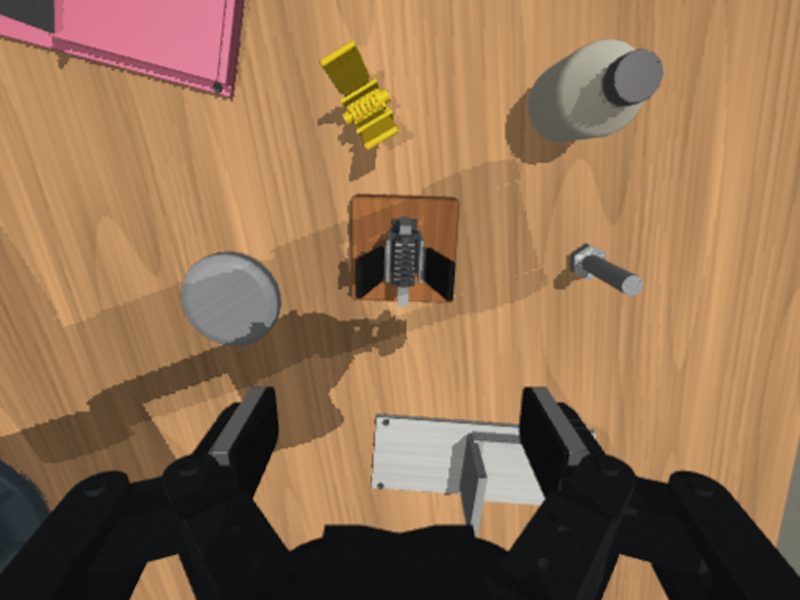

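The wrist view (800×600) shows the double plate closed at (475,480). The clip's black handles have outer top edges at (357,260–300) and (455,262–300). The stand block's corners are at (352,196), (458,199), (454,301) and (350,296).

Run:
```python
from fit import *
f=load('w3');C=lambda u,v:((u+.5)/1.5625-.5,(v+.5)/1.5625-.5)
print(fit(f,[(C(352,196),(-45,45,30)),(C(458,199),(45,45,30)),(C(455,301),(45,-45,30)),(C(350,297),(-45,-45,30))],[.55,.255,-.11]))
for p in[(357,261),(357,300),(455,263),(453,301)]:print(onz(f,C(*p),.153).round(4))
print('pivot',onz(f,C(405,252),.1).round(4))
# precise handle mask
h=cv2.inRange(f['pixels'],(0,0,0),(32,32,32));h[:115]=0;h[200:]=0;h[:,:215]=0;h[:,300:]=0
for k in cv2.findContours(h,0,2)[0]:
  if cv2.contourArea(k)>60:
    r=cv2.boxPoints(cv2.minAreaRect(k));a=cv2.approxPolyDP(k,2,True)[:,0];print(cv2.contourArea(k),a.tolist(),[onz(f,p,.153)[:2].round(4).tolist() for p in a])
```

```text
(array([ 0.5517,  0.2604, -0.1418]), array([-1.3,  1.8,  2.3,  1.3, -1.6, -0.9,  0.6, -2.2]))
[0.5272 0.2817 0.153 ]
[0.5239 0.259  0.153 ]
[0.5816 0.2744 0.153 ]
[0.5788 0.2522 0.153 ]
pivot [0.5537 0.273  0.1   ]
397.5 [[274, 159], [272, 178], [288, 191], [290, 168]] [[0.5675, 0.2841], [0.5642, 0.2674], [0.5773, 0.2537], [0.5807, 0.2746]]
369.5 [[244, 158], [228, 167], [229, 189], [245, 176]] [[0.5419, 0.2879], [0.527, 0.2816], [0.5249, 0.2616], [0.5407, 0.2719]]
```

Run:
```python
from h import *
print(rows([.5529,.2668,.143],down(-.138)))
```

```text
(array([0.445, 0.079, 3.032]), array([-0.049,  0.001,  0.159]))
```

jog_arm(moves=[{"wx": -0.05,"wy": 0,"wz": 0.16,"x": 0.45,"y": 0.08,"z": 0,"hand": 85},{"wx": -0.05,"wy": 0,"wz": 0.16,"x": 0.45,"y": 0.08,"z": 0.6,"hand": 85},{"wx": -0.05,"wy": 0,"wz": 0.16,"x": 0.45,"y": 0.08,"z": 1.2,"hand": 85},{"wx": -0.05,"wy": 0,"wz": 0.16,"x": 0.45,"y": 0.08,"z": 1.8,"hand": 85},{"wx": -0.05,"wy": 0,"wz": 0.16,"x": 0.45,"y": 0.08,"z": 2.4,"hand": 85},{"wx": -0.05,"wy": 0,"wz": 0.16,"x": 0.45,"y": 0.08,"z": 2.8,"hand": 85},{"wx": -0.05,"wy": 0,"wz": 0.16,"x": 0.45,"y": 0.08,"z": 3.03,"hand": 85},{"wx": -0.05,"wy": 0,"wz": 0.16,"x": 0.45,"y": 0.08,"z": 3.03,"hand": 75},{"wx": -0.05,"wy": 0,"wz": 0.16,"x": 0.45,"y": 0.08,"z": 3.03,"hand": 65}], squeeze=30)

```text
t: 6.65
eef_pos: [0.5532, 0.2681, 0.1441]
eef_rot: [2.368, 2.064, 0.002]
force: [0.6, 0.4, 0.0]
width: 0.763
grasp_force: 0.0
```

Run:
```python
from h import *
f=grab('wrist','w4');g=grab('scene','s4');print(bot.state()['width'],rows([.5529,.2668,.143],down(-.138)))
u,v=proj(g,[.553,.267,.12]).astype(int)
c=g['pixels'][v-55:v+55,u-70:u+70];cv2.imwrite('pics/m4.png',np.hstack([cv2.resize(f['pixels'][60:330,100:420],(400,338)),cv2.resize(c,(400,338),interpolation=cv2.INTER_CUBIC)]))
```

```text
0.7583984223239567 (array([-0.042, -0.008,  0.042]), array([ 0.016, -0.008,  0.009]))
```

View pics/m4.png

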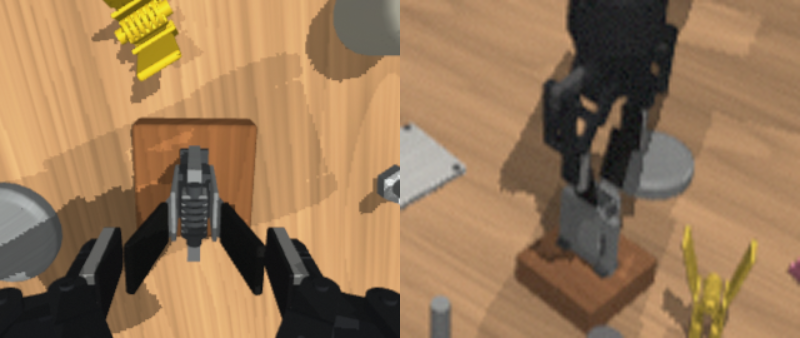

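The handles sit centred between the pads, with the left handle at (145,245) and the right at (240,245) in the crop. I squeeze now.

jog_arm(moves=[{"wx": 0,"wy": 0,"wz": 0,"x": 0,"y": 0,"z": 0,"hand": 50},{"wx": 0,"wy": 0,"wz": 0,"x": 0,"y": 0,"z": 0,"hand": 40},{"wx": 0,"wy": 0,"wz": 0,"x": 0,"y": 0,"z": 0,"hand": 34},{"wx": 0,"wy": 0,"wz": 0,"x": 0,"y": 0,"z": 0,"hand": 28},{"wx": 0,"wy": 0,"wz": 0,"x": 0,"y": 0,"z": 0,"hand": 26},{"wx": 0,"wy": 0,"wz": 0,"x": 0,"y": 0,"z": 0,"hand": 26},{"wx": 0,"wy": 0,"wz": 0,"x": 0,"y": 0,"z": 0,"hand": 26},{"wx": 0,"wy": 0,"wz": 0,"x": 0,"y": 0,"z": 0,"hand": 26}], squeeze=30)

```text
t: 7.55
eef_pos: [0.5541, 0.269, 0.1467]
eef_rot: [2.366, 2.064, 0.008]
force: [-2.8, 0.1, 11.5]
width: 0.336
grasp_force: 29.0
```

jog_arm(moves=[{"wx": 0,"wy": 0,"wz": 0,"x": 0,"y": 0,"z": -0.15,"hand": 26},{"wx": 0,"wy": 0,"wz": 0,"x": 0,"y": 0,"z": -0.3,"hand": 26},{"wx": 0,"wy": 0,"wz": 0,"x": 0,"y": 0,"z": -0.6,"hand": 26},{"wx": 0,"wy": 0,"wz": 0,"x": 0,"y": 0,"z": -1.0,"hand": 26},{"wx": 0,"wy": 0,"wz": 0,"x": 0,"y": 0,"z": -1.5,"hand": 26},{"wx": 0,"wy": 0,"wz": 0,"x": 0,"y": 0,"z": -2.0,"hand": 26},{"wx": 0,"wy": 0,"wz": 0,"x": 0,"y": 0,"z": -2.5,"hand": 26},{"wx": 0,"wy": 0,"wz": 0,"x": 0,"y": 0,"z": -3.0,"hand": 26},{"wx": 0,"wy": 0,"wz": 0,"x": 0,"y": 0,"z": -3.0,"hand": 26}], squeeze=30)

```text
t: 8.45
eef_pos: [0.5544, 0.2688, 0.268]
eef_rot: [2.365, 2.063, 0.011]
force: [0.2, 0.0, -1.6]
width: 0.335
grasp_force: 30.4
```

Run:
```python
from h import *
f=grab('wrist','w5');g=grab('scene','s5');t=grab('top','t5');s=bot.state();e=s['eef_pos'];print(s['width'],e,rows(case(0,0,205),down(CY)))
u,v=proj(g,e-[0,0,.04]).astype(int)
c=g['pixels'][v-55:v+55,u-70:u+70];cv2.imwrite('pics/m5.png',np.hstack([cv2.resize(f['pixels'][60:330,100:420],(400,338)),cv2.resize(c,(400,338),interpolation=cv2.INTER_CUBIC)]))
```

```text
0.3354163537973688 [0.55207527 0.268089   0.26267302] (array([-5.926,  1.844,  1.441]), array([-0.005,  0.001,  0.446]))
```

View pics/m5.png

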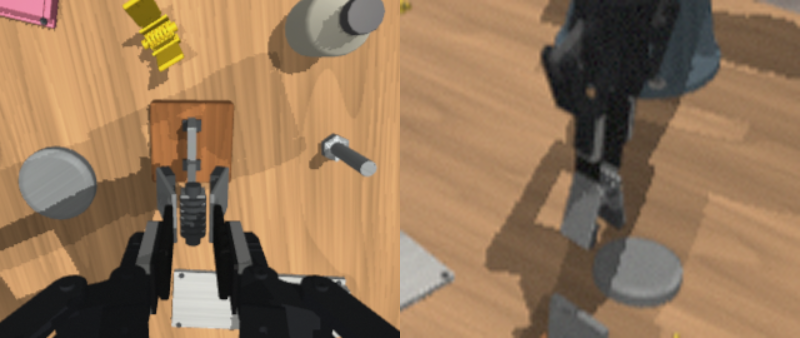

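The clip is held open and upright between the pads, clear of the stand: jaws at crop (165,185) and (218,185), spring at (192,212). I carry it over the closed plates.

jog_arm(moves=[{"wx": 0,"wy": 0,"wz": 0.1,"x": -0.6,"y": 0.2,"z": 0,"hand": 26},{"wx": 0,"wy": 0,"wz": 0.2,"x": -1.4,"y": 0.45,"z": 0,"hand": 26},{"wx": 0,"wy": 0,"wz": 0.3,"x": -2.2,"y": 0.7,"z": 0,"hand": 26},{"wx": 0,"wy": 0,"wz": 0.45,"x": -3.0,"y": 0.95,"z": 0,"hand": 26},{"wx": 0,"wy": 0,"wz": 0.45,"x": -3.8,"y": 1.2,"z": 0,"hand": 26},{"wx": 0,"wy": 0,"wz": 0.45,"x": -4.6,"y": 1.45,"z": 0,"hand": 26},{"wx": 0,"wy": 0,"wz": 0.45,"x": -5.4,"y": 1.7,"z": 0,"hand": 26},{"wx": 0,"wy": 0,"wz": 0.45,"x": -5.93,"y": 1.86,"z": 0,"hand": 26},{"wx": 0,"wy": 0,"wz": 0.45,"x": -5.93,"y": 1.86,"z": 0.5,"hand": 26},{"wx": 0,"wy": 0,"wz": 0.45,"x": -5.93,"y": 1.86,"z": 0.5,"hand": 26}], squeeze=30)

```text
t: 9.6
eef_pos: [0.5916, 0.0225, 0.239]
eef_rot: [-2.429, -1.983, 0.007]
force: [-0.6, 0.1, -2.3]
width: 0.334
grasp_force: 30.5
```

Run:
```python
from h import *
f=grab('wrist','w6');s=bot.state();print(s['eef_pos'],rows(case(.6,0,150),down(CY)))
print(proj(f,case(0,35,75)),proj(f,case(0,-35,75)))
cv2.imwrite('pics/w6.png',cv2.resize(f['pixels'][100:340,120:400],(700,600),interpolation=cv2.INTER_CUBIC))
```

```text
[0.59209626 0.02309386 0.24038672] (array([0.006, 0.045, 2.259]), array([-0.042, -0.001, -0.01 ]))
[257.67674714 149.64349308] [257.62802512 211.60294816]
```

View pics/w6.png

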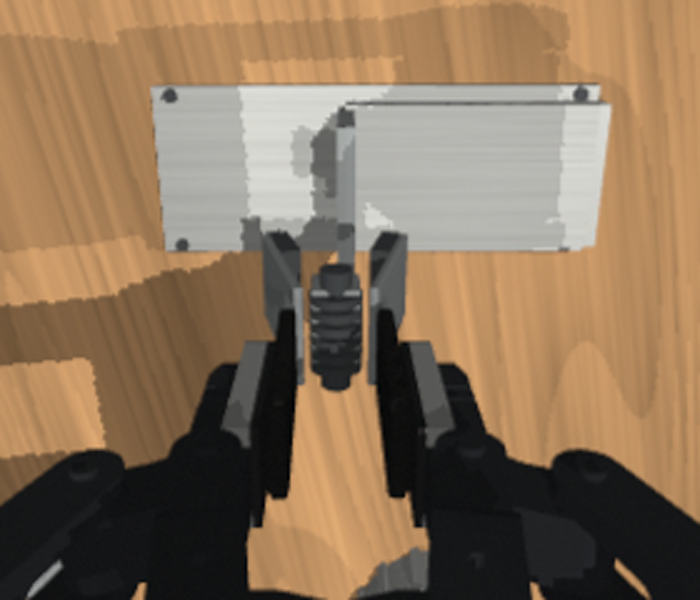

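The closed plates' top edge is at crop cols 337–355, and the clip's spring is centred at col 336. I check the sideways error numerically.

Run:
```python
from h import *
f=load('w6')
D=lambda X:(np.array([[np.cos(CY),np.sin(CY)],[-np.sin(CY),np.cos(CY)]])@(X-CO)[:2]*1e3).round(1)
C=lambda u,v:(120+(u+.5)/2.5-.5,100+(v+.5)/2.5-.5)
print('tcp',D(bot.state()['eef_pos']),'spring',D(onz(f,C(335.5,325),.195)),'jaws',D(onz(f,C(334.5,235),.145)),'plate',D(onz(f,C(346,127),.075)),D(onz(f,C(346,200),.075)))
```

```text
tcp [-0.7 -0.2] spring [-2.7  0.5] jaws [-3.6  9.5] plate [ 0.4 34.1] [0.5 2.3]
```

jog_arm(moves=[{"wx": -0.04,"wy": 0,"wz": 0,"x": 0,"y": 0.06,"z": 0,"hand": 26},{"wx": -0.04,"wy": 0,"wz": 0,"x": 0,"y": 0.06,"z": 0.4,"hand": 26},{"wx": -0.04,"wy": 0,"wz": 0,"x": 0,"y": 0.06,"z": 0.8,"hand": 26},{"wx": -0.04,"wy": 0,"wz": 0,"x": 0,"y": 0.06,"z": 1.2,"hand": 26},{"wx": -0.04,"wy": 0,"wz": 0,"x": 0,"y": 0.06,"z": 1.6,"hand": 26},{"wx": -0.04,"wy": 0,"wz": 0,"x": 0,"y": 0.06,"z": 2.0,"hand": 26},{"wx": -0.04,"wy": 0,"wz": 0,"x": 0,"y": 0.06,"z": 2.3,"hand": 26},{"wx": -0.04,"wy": 0,"wz": 0,"x": 0,"y": 0.06,"z": 2.4,"hand": 26},{"wx": -0.04,"wy": 0,"wz": 0,"x": 0,"y": 0.06,"z": 2.4,"hand": 26},{"wx": -0.04,"wy": 0,"wz": 0,"x": 0,"y": 0.06,"z": 2.4,"hand": 26}], squeeze=30)

```text
t: 10.65
eef_pos: [0.5967, 0.0226, 0.1479]
eef_rot: [2.428, 1.986, 0.007]
force: [0.2, 0.2, -1.4]
width: 0.334
grasp_force: 30.4
```

jog_arm(moves=[{"wx": 0,"wy": 0,"wz": 0,"x": 0,"y": 0,"z": 0.05,"hand": 26},{"wx": 0,"wy": 0,"wz": 0,"x": 0,"y": 0,"z": 0.1,"hand": 26},{"wx": 0,"wy": 0,"wz": 0,"x": 0,"y": 0,"z": 0.1,"hand": 26}])

```text
t: 10.95
eef_pos: [0.5962, 0.0226, 0.1431]
eef_rot: [2.428, 1.987, 0.006]
force: [-0.3, 0.2, -1.2]
width: 0.331
grasp_force: 30.4
```

jog_arm(moves=[{"wx": 0,"wy": 0,"wz": 0,"x": 0,"y": -0.04,"z": 0.05,"hand": 26},{"wx": 0,"wy": 0,"wz": 0,"x": 0,"y": -0.04,"z": 0.1,"hand": 26},{"wx": 0,"wy": 0,"wz": 0,"x": 0,"y": -0.04,"z": 0.1,"hand": 26},{"wx": 0,"wy": 0,"wz": 0,"x": 0,"y": -0.04,"z": 0.1,"hand": 26}])

```text
t: 11.35
eef_pos: [0.5946, 0.0229, 0.139]
eef_rot: [2.429, 1.987, 0.006]
force: [-1.0, -0.2, -2.1]
width: 0.337
grasp_force: 30.4
```

jog_arm(moves=[{"wx": 0,"wy": 0,"wz": 0,"x": 0,"y": 0,"z": 0.05,"hand": 26},{"wx": 0,"wy": 0,"wz": 0,"x": 0,"y": 0,"z": 0.07,"hand": 26},{"wx": 0,"wy": 0,"wz": 0,"x": 0,"y": 0,"z": 0.07,"hand": 26}])

```text
t: 11.65
eef_pos: [0.5949, 0.0229, 0.1368]
eef_rot: [2.428, 1.986, 0.006]
force: [-1.2, -0.9, 2.8]
width: 0.336
grasp_force: 31.1
```

jog_arm(moves=[{"wx": 0,"wy": 0,"wz": 0,"x": 0,"y": 0,"z": 0.05,"hand": 26},{"wx": 0,"wy": 0,"wz": 0,"x": 0,"y": 0,"z": 0.05,"hand": 26}])

```text
t: 11.85
eef_pos: [0.5953, 0.0229, 0.1367]
eef_rot: [2.427, 1.986, 0.007]
force: [-5.1, 0.9, 14.8]
width: 0.337
grasp_force: 33.1
```

jog_arm(moves=[{"wx": 0,"wy": 0,"wz": 0,"x": 0,"y": 0,"z": 0.03,"hand": 40},{"wx": 0,"wy": 0,"wz": 0,"x": 0,"y": 0,"z": 0.07,"hand": 50},{"wx": 0,"wy": 0,"wz": 0,"x": 0,"y": 0,"z": 0.1,"hand": 60},{"wx": 0,"wy": 0,"wz": 0,"x": 0,"y": 0,"z": 0.1,"hand": 85},{"wx": 0,"wy": 0,"wz": 0,"x": 0,"y": 0,"z": 0.1,"hand": 85},{"wx": 0,"wy": 0,"wz": 0,"x": 0,"y": 0,"z": 0.1,"hand": 85},{"wx": 0,"wy": 0,"wz": 0,"x": 0,"y": 0,"z": 0.1,"hand": 85}])

```text
t: 12.55
eef_pos: [0.5948, 0.0229, 0.1304]
eef_rot: [2.428, 1.986, 0.006]
force: [-0.6, -0.4, -0.4]
width: 0.994
grasp_force: 0.0
```

jog_arm(moves=[{"wx": 0,"wy": 0,"wz": 0,"x": 0,"y": 0,"z": -0.5,"hand": 85},{"wx": 0,"wy": 0,"wz": 0,"x": 0,"y": 0,"z": -1.2,"hand": 85},{"wx": 0,"wy": 0,"wz": 0,"x": 0,"y": 0,"z": -2.2,"hand": 85},{"wx": 0,"wy": 0,"wz": 0,"x": 0,"y": 0,"z": -3.0,"hand": 85},{"wx": 0,"wy": 0,"wz": 0,"x": 0,"y": 0,"z": -3.0,"hand": 85},{"wx": 0,"wy": 0,"wz": 0,"x": 0,"y": 0,"z": -3.0,"hand": 85}])

```text
t: 13.15
eef_pos: [0.5945, 0.023, 0.2513]
eef_rot: [2.427, 1.985, 0.008]
force: [-0.3, 0.2, -0.5]
width: 0.996
grasp_force: 0.0
```

Run:
```python
from h import *
f=grab('wrist','w7');g=grab('scene','s7');s=bot.state();print(s['eef_pos'],s['force'])
u,v=proj(g,case(0,0,80)).astype(int);print(u,v)
c=g['pixels'][v-50:v+50,u-60:u+60]
print('scene pred pivot',proj(g,case(0.5,0,85)),'handle mid top',proj(g,case(.5,0,143)),'wrist',proj(f,case(.5,0,143)))
cv2.imwrite('pics/m7.png',np.hstack([cv2.resize(f['pixels'][90:300,130:382],(400,333),interpolation=cv2.INTER_CUBIC),cv2.resize(c,(400,333),interpolation=cv2.INTER_CUBIC)]))
```

```text
[0.59327261 0.02315473 0.24894395] [ 0.1920341  -0.62635058 -0.73889387]
217 218
scene pred pivot [217.15457745 216.66024836] handle mid top [216.09263361 198.89365745] wrist [253.40713786 199.8390227 ]
```

View pics/m7.png

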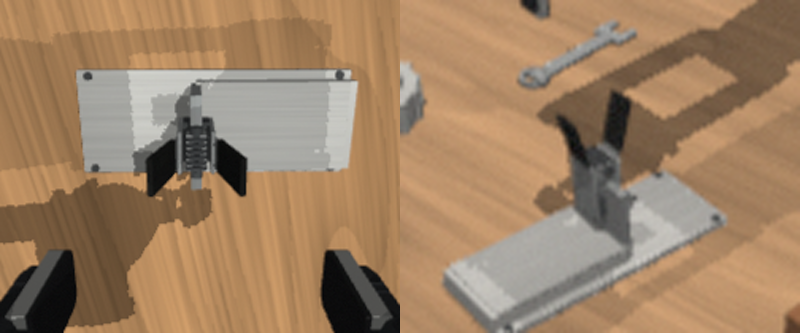

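The clip stands astride both plates. Its handles are symmetric about the plate: crop (147..245, 175) around plate col 196. I check its height by triangulating the handle tops, then hand in.

Run:
```python
from h import *
f=load('w7');g=load('s7')
W=lambda u,v:(130+(u+.5)*.63-.5,90+(v+.5)*.6306-.5)
S=lambda u,v:(157+(u-400+.5)*.3-.5,168+(v+.5)*.3003-.5)
D=lambda X:np.r_[(np.array([[np.cos(CY),np.sin(CY)],[-np.sin(CY),np.cos(CY)]])@(X-CO)[:2]),X[2]]*1e3
for n,p,q in[('-x,+y',(147,158),(630,98)),('-x,-y',(148,194),(613,91)),('+x,-y',(245,194),(557,116)),('bottom jaw? spring',(196,147),(600,160))]:print(n,D(tri(f,W(*p),g,S(*q))).round(1))
for p in[(147,158),(148,194),(245,194),(245,158)]:print(D(onz(f,W(*p),.143)).round(1))
```

```text
-x,+y [-26.1   8.5 141.6]
-x,-y [-27.  -16.  135.3]
+x,-y [ 29.5 -14.9 136.4]
bottom jaw? spring [ 1.1  0.  88.4]
[-26.9   9.9 143. ]
[-27.2 -11.8 143. ]
[ 28.5 -12.  143. ]
[ 27.8   9.7 143. ]
```

```bash
python3 -c "
from workcell import bot
print(bot.sign_off())"
```

```text
the job is handed in; nothing more can be done
None
```

The tray is home and the clip is astride both plates, measured upright, square, about 1 mm from the joint and fully down; I handed the job in at about 13 s, but sign-off returned no verdict, so the pinch force and final judgement are unconfirmed.

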